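# Clear the pigment mill and jog it with its bayonet lid

### The job

Move the two finished pigment pots from the mill's catch tray into the green tote and leave them standing upright there. Then drop the blue lid into the mill's collar so that its lugs go fully down through the notches, twist it clockwise (seen from above) to the yellow pulse mark, half-way to the red lock mark and never as far as the lock click, and finish while still gripping the lid and holding it there against its return spring. Leave the bust, the brush cup and the airbrush alone.

Things in the scene. Friction and masses are not known exactly. Their poses are not given: they have to be found in the camera images.
- socket (a point): centre of the mouth of the mill's collar, level with the top of its lip, 118 mm above the bench; z up, x through the two notches. The aluminium lip has a 72 mm bore and is 6 mm thick; two notches 21 mm wide, at +x and -x, reach out to 94 mm across. On the collar ring: white marks at the notches, yellow (pulse) 0.6 rad clockwise of them, red (lock) 1.2 rad clockwise, each repeated opposite.
- mill: fixed grey pigment mill, 150 x 150 mm, 85 mm tall, with a dark round collar of 128 mm diameter on top up to 118 mm; origin under its centre, below socket, same axes. A steel chute and the catch tray are on its +y side.
- pulse_ring (a joint): sprung ring with two brass dogs under the lip, pushed round by the lugs as the seated lid turns clockwise; rad, 0 at rest, grows clockwise. Touched after the lid has turned about 0.1 rad from the notches: lid angle = value + 0.1. About 0.5 at the yellow mark, lock clicks at 0.95, stop at 1.09. Spring: 0.13 N m at 0, 0.24 N m at the yellow mark; it turns an unheld lid back.
- lid_grip (a point): centre of the black bar grip on top of the loose blue lid, 41.5 mm above the lid's underside; z up, x along the bar: 62 mm long (x), 22 mm wide (y), 36 mm tall, white pointer stripes at its ends. Half a turn makes no difference. With the lid fully down in the collar this point is 26 mm above socket; with the lugs still on the lip it is 15 mm higher.
- lid: the lid, about 0.22 kg, origin under its centre: blue flange 100 mm across, 8 mm thick, underside 15.5 mm up; below it a black spigot 66 mm across, on which it starts on the bench, with two aluminium lugs at the foot, 14 mm wide, 7 mm high, at +x and -x under the bar's ends, 86 mm tip to tip. Turned under the lip it can lift only 2.5 mm.
- tray (a point): centre of the floor of the steel catch tray, 12 mm above the bench, part of the mill, same axes; tray 200 mm (x) by 130 mm (y), rim 8 mm above its floor. The pots stand on it, one towards -x and one towards +x, about 90 mm apart.
- pot_a_center (a point): centre, half-way up, of a finished pigment pot: terracotta body with white cap, 35 mm diameter, 50 mm tall, about 60 g, upright; z up.
- pot_b_center (a point): the same for the pot with yellow body and white cap, 35 mm diameter, 50 mm tall.
- tote_in (a point): centre of the inner floor of the green open tote, 4 mm above the bench; outside 200 mm (x) by 150 mm (y), 60 mm tall, walls 4 mm; z up, loose, 0.7 kg.
- bust: small plaster-coloured head study, 68 mm diameter, 122 mm tall, origin under its centre; bystander.
- brush_cup: steel cup of 68 mm diameter, 90 mm tall, holding brushes up to 180 mm high, origin under its centre; bystander.
- airbrush: small steel airbrush lying on the bench, 135 mm long (x), 13 mm wide, colour cup on top to 30 mm high, origin under its middle; bystander.

How it is judged:
By the outcome, as a careful person would: the job done as asked, in the order asked, and still so for the second after the job is handed in, while the arm keeps its last pose, push and grip.
It also fails if it takes over 72 s, if anything falls off the work surface, if the arm or the gripper's body presses on something with over 40 N, if the wrist force passes 120 N, or if a joint passes its speed limit or range.

### The arm

A 6-joint arm with a two-finger parallel gripper is mounted at the origin on the work surface. World frame = base frame: x ahead of the robot, y to its left, z up, the work surface at z = 0. Lengths are in m, angles in rad, forces in N, time in s.
With the tool pointing down it reaches from about 0.35 to 0.975 m from the base axis. Payload 4.9 kg.
Tool frame: the origin (TCP) lies at the very end of the fingers, on their centre line; the grasp point (between the pads) lies 19 mm behind it; z points along the fingers, y is the direction in which the jaws open and shut (so a half turn about z gives the same grasp; the last joint's range is limited). The gripper opens to 85 mm and grips with 20 to 120 N. Pads are 22 mm wide; open, the fingers measure 114 mm over their backs; the gripper's body (76 mm by 85 mm) begins 54 mm behind the grasp point. The pads swing forward as they close: fully open they stand 13 mm farther back than shut.
Start: joints at [1.031, 0.053, 1.613, -0, 1.476, -0.119], TCP at [0.255, 0.57, 0.231] pointing down, gripper open.
Joint ranges: [-3.01, 3.01], [-1.01, 2.22], [0.06, 2.58], [-1.02, 4.17], [0.09, 2.62], [-3.14, 3.14]. Speed limits (rad/s): [2.57, 2.57, 3.14, 3.14, 3.14, 3.14].

### API

Orientations are given as a unit quaternion [x, y, z, w].
In Python, from bench import r, vision gives the robot as it stands. Calls block until the motion is done:
- r.movep(position, orientation): joint-space move of the TCP to a pose.
- r.servo_line(position, attitude=None, v=0.15, max_force=None): straight line of the TCP; attitude=None keeps the orientation; v is the mean speed in m/s. With max_force (N) it stops when the force on the tool has changed by that much, and returns True; else False.
- r.set_joints(angles): joint-space move.
- r.grip(opening, strength=None): finger opening in m; strength is the grip in N (None keeps the last); returns when the fingers have stopped.
- r.sleep(seconds).
- r.ik(position, orientation): joint angles nearest the present ones, or None.
- r.get_state(): the state.
- vision.camera(name): name is "scene" or "top" or "wrist"; returns the picture (420x560x3 uint8, red, green, blue); there is no depth.
- vision.camera_model(name): a dict with "K" (3x3 intrinsics, pixels), "k1" (the pictures are not rectified: a ray, as slopes to the right and down, at radius r is drawn at 1 + k1 r^2 times it, then the intrinsics apply), "rvec" (rotation vector, rad) and "tvec" (3), from world to camera coordinates, as OpenCV has them. Camera axes: x right, y down, z forward; pixel columns grow to the right and rows downward; lengths in m; the calibration is good to about 2 mm. A picture is of the moment at which its call begins: read the wrist's pose just before it. camera_model takes no time and is no camera call; for the wrist camera it gives the pose at the moment of the call.
A pose or a line that the arm cannot do raises r.PlanningError and nothing moves.
- r.hand_in(): hands the job in, once; it reports no verdict.
The state is a dict: "time_s": time; "q": joint angles; "dq": joint speeds; "joint_torque": joint torques, N m; "tool_pos": TCP position; "tcp_rot": TCP orientation; "wrist_force": force on the tool from outside, world axes, zero at the start; "ft_torque": the same for the moment, N m; "finger_gap": finger opening in m.
Only numpy, scipy, OpenCV 4.12 (cv2) and the standard library are available. Lean on these libraries where they do the work, as an engineer would, in place of code of your own. Each camera call takes 0.05 s, during which the arm holds its last target. There are 200 camera calls.

## Working session

There is one attempt and no reset: what is moved stays moved. The work goes in short steps, each a Python script; the robot and the scene stay as the last script left them, time stands still between calls to the robot, and variables do not carry over. Pictures are saved under pics/ and viewed, about 8 in all and at most 12, crops included, and the job is handed in when it is done.

```bash
ls; mkdir -p pics
python3 - <<'E'
from bench import r, vision
import cv2,numpy as np
for n in("top","scene"):
    im=vision.camera(n); cv2.imwrite(f"pics/{n}0.png",im[:,:,::-1])
    m=vision.camera_model(n); print(n,{k:np.round(v,4).tolist() for k,v in m.items()})
s=r.get_state(); print({k:np.round(v,3).tolist() for k,v in s.items()})
E
```

```text
pics
top {'K': [[401.8276, 0.0, 281.0172], [0.0, 401.8276, 210.0802], [0.0, 0.0, 1.0]], 'k1': 0.0173, 'rvec': [2.1615, -2.1078, 0.2095], 'tvec': [-0.0274, 0.5931, 1.1671]}
scene {'K': [[514.2052, 0.0, 276.1344], [0.0, 514.2052, 212.5632], [0.0, 0.0, 1.0]], 'k1': 0.0586, 'rvec': [1.5384, 2.0602, -0.7991], 'tvec': [0.1751, -0.3338, 1.5901]}
{'time_s': 0.1, 'q': [1.031, 0.053, 1.614, -0.0, 1.476, -0.119], 'dq': [-0.001, -0.001, -0.004, 0.001, 0.001, -0.001], 'joint_torque': [0.0, -39.49, -37.136, -0.0, 0.004, -0.0], 'tool_pos': [0.255, 0.57, 0.23], 'tcp_rot': [0.209, 0.978, -0.001, -0.0], 'wrist_force': [0.196, 0.005, -0.577], 'ft_torque': [-0.0, -0.038, -0.029], 'finger_gap': 0.085}
```

View pics/top0.png

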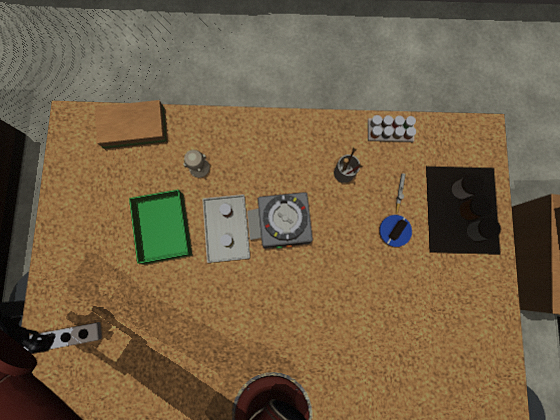

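View pics/scene0.png

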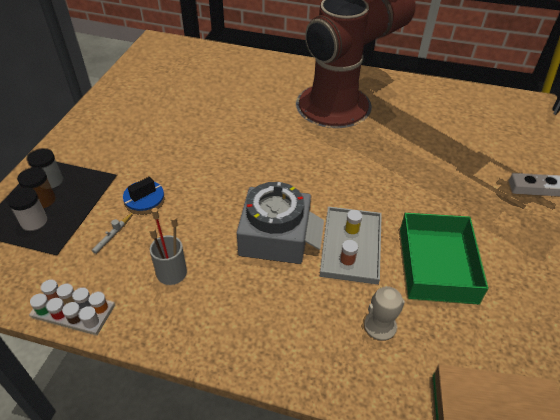

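The top view has the tote at (161,227), the tray with pot caps at (225,210) and (228,240), the mill collar at (285,218), the lid at (396,231), the bust at (195,162), the cup at (347,170) and the airbrush at (401,190). The scene view shows the terracotta pot is the far one from the robot and the yellow pot the nearer one.

```bash
cat > h.py <<'E'
from bench import r, vision
import cv2, numpy as np
from scipy.spatial.transform import Rotation as R
def down(yaw): return (R.from_euler('z',yaw)*R.from_euler('x',np.pi)).as_quat()
def p2w(m,uv,z):
    "pixel(s) -> world point on plane z"
    uv=np.atleast_2d(np.float64(uv)); k=np.array([m['k1'],0,0,0.])
    n=cv2.undistortPoints(uv[:,None],np.array(m['K']),k)[:,0]
    Rm=R.from_rotvec(np.ravel(m['rvec'])).as_matrix(); t=np.ravel(m['tvec'])
    c=-Rm.T@t; d=np.c_[n,np.ones(len(n))]@Rm
    return c+d*((z-c[2])/d[:,2])[:,None]
def w2p(m,P):
    return cv2.projectPoints(np.float64(np.atleast_2d(P)),np.float64(np.ravel(m['rvec'])),np.float64(np.ravel(m['tvec'])),np.array(m['K']),np.array([m['k1'],0,0,0.]))[0][:,0]
def snap(name,fn):
    m=vision.camera_model(name); im=vision.camera(name); cv2.imwrite(f'pics/{fn}.png',im[:,:,::-1]); np.save(f'pics/{fn}.npy',m,allow_pickle=True); return im,m
def yaw():
    x=R.from_quat(r.get_state()['tcp_rot']).as_matrix()[:,0]; return np.arctan2(x[1],x[0])
E
python3 - <<'E'
from h import *
m=vision.camera_model('top'); im=cv2.imread('pics/top0.png'); hsv=cv2.cvtColor(im,cv2.COLOR_BGR2HSV)
for n,uv,z in [('mill',(285,218),.118),('potfar',(225,210),.062),('potnear',(228,240),.062),('tote',(161,227),.06),('tray',(227,229),.02),('bust',(193,157),.11),('cup',(347,172),.09),('air',(401,188),.015)]: print(n,p2w(m,uv,z)[0].round(3))
mask=cv2.inRange(hsv,(105,120,60),(130,255,255)); 
n,l,st,c=cv2.connectedComponentsWithStats(mask); i=1+st[1:,4].argmax()
pts=np.argwhere(l==i)[:,::-1]; (c2,rad)=cv2.minEnclosingCircle(np.float32(pts)); print('lid',c2,rad,p2w(m,c2,.0235))
mask=cv2.inRange(hsv,(50,120,40),(75,255,255)); n,l,st,c=cv2.connectedComponentsWithStats(mask); i=1+st[1:,4].argmax()
pts=np.float32(np.argwhere(l==i)[:,::-1]); b=cv2.boxPoints(cv2.minAreaRect(pts)); print('tote',p2w(m,b,.06).round(3))
print(w2p(m,[.6,0,0]))
w=vision.camera_model('wrist'); Rm=R.from_rotvec(np.ravel(w['rvec'])).as_matrix(); T=R.from_quat(r.get_state()['tcp_rot']).as_matrix()
print('cam in tool',T.T@(-Rm.T@np.ravel(w['tvec'])-r.get_state()['tool_pos']),'\n',T.T@Rm.T, w['K'][0])
E
```

```text
mill [ 0.559 -0.024  0.118]
potfar [0.588 0.156 0.062]
potnear [0.498 0.143 0.062]
tote [0.532 0.344 0.06 ]
tray [0.536 0.152 0.02 ]
bust [0.735 0.252 0.11 ]
cup [ 0.709 -0.207  0.09 ]
air [ 0.682 -0.393  0.015]
lid (392.5, 228.5) 15.116316795349121 [[ 0.550307   -0.35979143  0.0235    ]]
tote [[0.621 0.451 0.06 ]
 [0.649 0.299 0.06 ]
 [0.449 0.257 0.06 ]
 [0.424 0.405 0.06 ]]
[[276.81513487 210.99467398]]
cam in tool [ 0.08212508  0.00018522 -0.14358467] 
 [[-6.94012439e-04 -9.49217051e-01 -3.14621215e-01]
 [ 9.99998878e-01 -2.41092087e-04 -1.47848561e-03]
 [ 1.32755107e-03 -3.14621889e-01  9.49216153e-01]] [322.00112244   0.         280.39653219]
```

Run:
```python
from h import *
r.movep([.54,.13,.24],down(np.pi)); 
im,m=snap('wrist','w1'); s=r.get_state(); print(s['time_s'],s['q'],s['tool_pos'])
```

```text
2.05 [ 1.03578959e-01 -1.18325329e-01  1.76547038e+00  1.94662111e-04
  1.49449885e+00 -1.46838260e+00] [0.53984551 0.13077183 0.23997743]
```

View pics/w1.png

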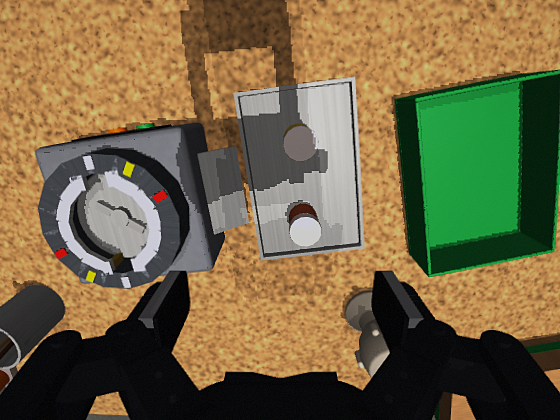

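The wrist view shows the pot caps at (300,142) and (304,229), white notch marks at (88,162) and (126,282), yellow at (128,169) and (91,276), red at (160,196) and (61,254), and the tote on the right. Next I refine these.

```bash
cat > m1.py <<'E'
from h import *
m=np.load('pics/w1.npy',allow_pickle=True).item(); im=cv2.imread('pics/w1.png'); hsv=cv2.cvtColor(im,cv2.COLOR_BGR2HSV)
def blob(mask,uv,w):
    mm=np.zeros_like(mask); u,v=uv; mm[v-w:v+w,u-w:u+w]=mask[v-w:v+w,u-w:u+w]
    n,l,st,c=cv2.connectedComponentsWithStats(mm); i=1+st[1:,4].argmax(); return c[i],st[i,4]
Y=cv2.inRange(hsv,(20,150,120),(35,255,255)); Rd=cv2.inRange(hsv,(0,170,120),(8,255,255))|cv2.inRange(hsv,(172,170,120),(180,255,255)); W=cv2.inRange(hsv,(0,0,190),(180,40,255))
q=[]
for mask,uv in[(W,(88,162)),(W,(126,282)),(Y,(128,169)),(Y,(91,276)),(Rd,(160,196)),(Rd,(61,254))]:
    c,a=blob(mask,uv,9); P=p2w(m,c,.118)[0]; q.append(P[:2]); print(c.round(1),a,P.round(4))
q=np.array(q)
for i in(0,2,4):
    d=q[i+1]-q[i]; print('mid',(q[i]+q[i+1])/2,'ang',np.arctan2(d[1],d[0]),'len',np.hypot(*d))
for uv in[(300,142),(304,229)]:
    P=p2w(m,uv,.062)[0]; print('cap',P.round(4))
    # predicted cap circle px
    t=np.linspace(0,2*np.pi,4,endpoint=False); print(w2p(m,np.c_[P[0]+.0175*np.cos(t),P[1]+.0175*np.sin(t),0*t+.062]).round(0).tolist())
for uv in [(394,97),(428,277),(556,252)]: print('tote rim',p2w(m,uv,.06)[0].round(3))
print('tray rim',p2w(m,[(236,93),(355,78),(362,247),(262,258)],.02).round(3))
E
python3 m1.py; python3 -c "
import cv2;a=cv2.imread('pics/w1.png');a=cv2.resize(a[100:270,20:360],None,fx=2.3,fy=2.3,interpolation=cv2.INTER_CUBIC);cv2.imwrite('pics/w1c.png',a)"
```

```text
[ 88.2 162.3] 104 [ 0.5038 -0.0315  0.118 ]
[125.6 282.1] 69 [ 0.6189 -0.0168  0.118 ]
[128.1 168.8] 119 [0.5097 0.0023 0.118 ]
[ 90.5 275.9] 80 [ 0.6127 -0.0503  0.118 ]
[159.7 196. ] 106 [0.5336 0.0267 0.118 ]
[ 60.3 253.1] 85 [ 0.5889 -0.0751  0.118 ]
mid [ 0.56132418 -0.02415394] ang 0.127228630498984 len 0.1159974782462561
mid [ 0.56117293 -0.02399477] ang -0.47225327202407247 len 0.11567612852515916
mid [ 0.56124827 -0.02418497] ang -1.0728466856743366 len 0.11588647211118996
cap [0.4942 0.1503 0.062 ]
[[300.0, 160.0], [318.0, 142.0], [300.0, 124.0], [282.0, 142.0]]
cap [0.5864 0.1563 0.062 ]
[[304.0, 244.0], [320.0, 229.0], [304.0, 214.0], [288.0, 229.0]]
tote rim [0.451 0.24  0.06 ]
tote rim [0.647 0.301 0.06 ]
tote rim [0.617 0.45  0.06 ]
tray rim [[0.447 0.083 0.02 ]
 [0.432 0.21  0.02 ]
 [0.627 0.232 0.02 ]
 [0.642 0.108 0.02 ]]
```

View pics/w1c.png

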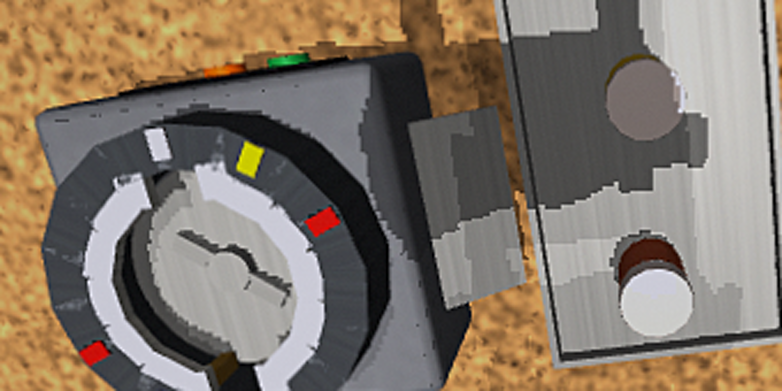

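Run:
```python
from h import *
q1=down(np.pi+.127); q2=down(np.pi+.2)
r.grip(.065,30)
for (x,y),(tx,ty) in [((.4945,.1505),(.495,.348)),((.588,.157),(.574,.364))]:
    r.movep([x,y,.10],q1)
    print('hit',r.servo_line([x,y,.024],v=.12,max_force=15))
    r.grip(0,30); g=r.get_state(); print('gap',g['finger_gap'],g['time_s'],g['tool_pos'].round(4) if hasattr(g['tool_pos'],'round') else g['tool_pos'])
    r.servo_line([x,y,.125],v=.2)
    r.movep([tx,ty,.125],q2)
    print('hit',r.servo_line([tx,ty,.0175],v=.12,max_force=8),r.get_state()['tool_pos'],r.get_state()['finger_gap'])
    r.grip(.06); r.servo_line([tx,ty,.125],v=.2)
r.grip(.05)
r.movep([.56,-.25,.24],down(np.pi))
im,m=snap('wrist','w2'); snap('top','t2'); print(r.get_state()['time_s'],r.get_state()['q'])
a=cv2.imread('pics/t2.png')[180:280,100:430]; b=cv2.imread('pics/w2.png')
cv2.imwrite('pics/c2.png',cv2.resize(a,None,fx=2.4,fy=2.4,interpolation=cv2.INTER_CUBIC))
```

```text
hit False
gap 0.034112249912071575 4.1917 [0.4954 0.1506 0.0251]
hit True [0.49355579 0.34614172 0.01685394] 0.03411085759650901
hit False
gap 0.03421311102113453 9.6 [0.589  0.1571 0.0254]
hit True [0.57227331 0.36261453 0.01692231] 0.03393311879533158
15.6167 [-5.39803201e-01  2.05500725e-02  1.63187678e+00  1.40364755e-04
  1.48965559e+00 -2.11188550e+00]
```

View pics/c2.png

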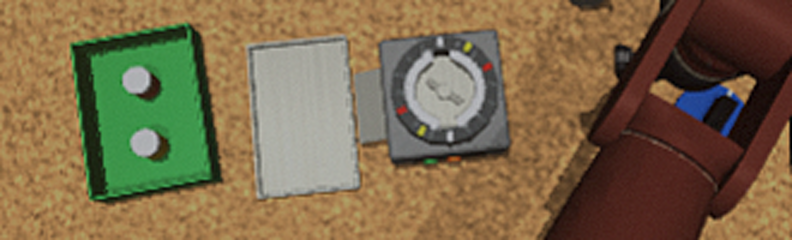

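View pics/w2.png

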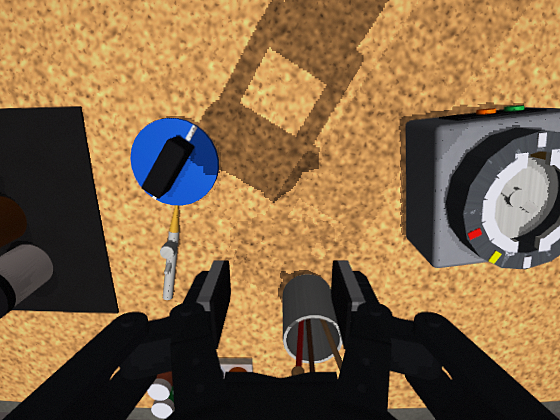

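The top crop shows both white caps round and clear of the walls inside the tote, at (140,80) and (150,143). The wrist view shows the lid at (174,161), with its bar running from about (150,190) to (190,130), and the airbrush tip close by at (176,207). I'll take a closer view of the lid, aligned with the bar.

```bash
cat > lid.py <<'E'
from h import *
def lid(fn):
    m=np.load(f'pics/{fn}.npy',allow_pickle=True).item(); im=cv2.imread(f'pics/{fn}.png'); hsv=cv2.cvtColor(im,cv2.COLOR_BGR2HSV)
    mask=cv2.inRange(hsv,(105,120,50),(130,255,255)); n,l,st,c=cv2.connectedComponentsWithStats(mask); i=1+st[1:,4].argmax()
    h=cv2.convexHull(np.argwhere(l==i)[:,::-1].astype(np.int32))
    P=p2w(m,h[:,0],.0235)[:,:2]; (c,rad)=cv2.minEnclosingCircle(np.float32(P))
    f=np.zeros_like(mask); cv2.fillConvexPoly(f,h,255); k=cv2.inRange(hsv,(0,0,0),(180,255,60))&f
    pts=np.argwhere(k)[:,::-1]; B=p2w(m,pts,.0595)[:,:2]; (bc,wh,a)=cv2.minAreaRect(np.float32(B*1000))
    d=np.linalg.svd(B-B.mean(0),full_matrices=False)[2][0]
    print('flange',c,rad,'bar',np.array(bc)/1000,wh,a,'pca',np.arctan2(d[1],d[0])%np.pi)
    return np.array(c)
E
python3 - <<'E'
from lid import *
c=lid('w2')
r.movep([c[0],c[1],.15],down(2.48)); snap('wrist','w3'); lid('w3'); print(r.get_state()['time_s'],r.get_state()['q'])
E
```

```text
flange (0.542939305305481, -0.36735543608665466) 0.04988723248243332 bar [ 0.54696008 -0.33738037] (42.441776275634766, 87.04235076904297) 56.40922164916992 pca 2.419426913096638
flange (0.5430305600166321, -0.36817705631256104) 0.0499107800424099 bar [ 0.5368844  -0.35667593] (26.370332717895508, 82.94398498535156) 41.089111328125 pca 2.5495551320788907
16.3167 [-7.06809373e-01  1.81645497e-01  1.60911107e+00  5.52388280e-04
  1.34906324e+00 -1.61863754e+00]
```

View pics/w3.png

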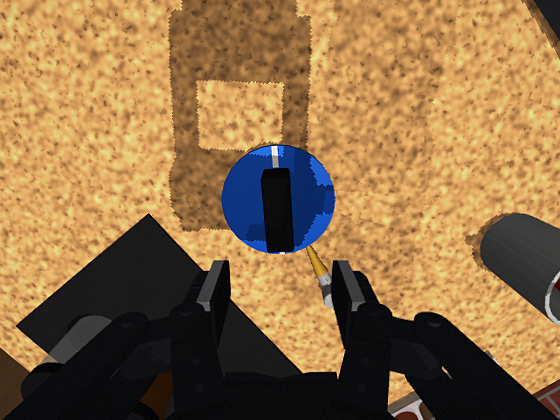

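Run:
```python
from h import *
m=np.load('pics/w3.npy',allow_pickle=True).item()
# reprojection test: bar top corners for candidate yaws
c=np.array([.543,-.368])
for y in (2.48,2.51,2.54,2.57):
    d=np.array([np.cos(y),np.sin(y)]);n=np.array([-d[1],d[0]])
    P=[[*(c+a*.031*d+b*.011*n),.0595] for a,b in((1,1),(1,-1),(-1,-1),(-1,1))]+[[*(c+s*.046*d),.0235] for s in(1,-1)]
    print(y,w2p(m,P).round(0).tolist())
a=cv2.imread('pics/w3.png')[135:265,210:350]; cv2.imwrite('pics/w3c.png',cv2.convertScaleAbs(cv2.resize(a,None,fx=4,fy=4,interpolation=cv2.INTER_CUBIC),alpha=2.2,beta=10))
```

```text
2.48 [[265.0, 176.0], [294.0, 176.0], [293.0, 252.0], [266.0, 252.0], [280.0, 149.0], [280.0, 249.0]]
2.51 [[263.0, 176.0], [293.0, 176.0], [294.0, 251.0], [267.0, 252.0], [278.0, 149.0], [281.0, 249.0]]
2.54 [[262.0, 177.0], [292.0, 175.0], [296.0, 251.0], [268.0, 252.0], [276.0, 149.0], [283.0, 249.0]]
2.57 [[261.0, 177.0], [291.0, 175.0], [297.0, 251.0], [269.0, 253.0], [275.0, 149.0], [284.0, 249.0]]
```

View pics/w3c.png

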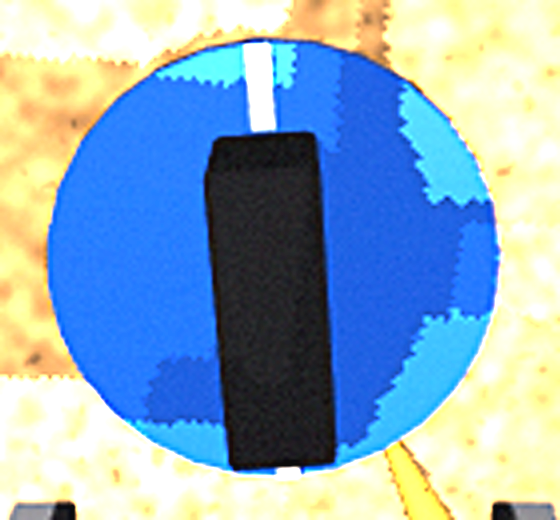

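Run:
```python
from h import *
S=lambda t:(lambda s:print(t,round(s['time_s'],2),np.round(s['tool_pos'],4),'yaw',round(yaw()%(2*np.pi),3),'F',np.round(s['wrist_force'],1),'T',np.round(s['ft_torque'],2),'gap',round(s['finger_gap'],4)))(r.get_state())
x,y=.543,-.368
r.movep([x,y,.09],down(2.55))
print(r.servo_line([x,y,.028],v=.08,max_force=10)); S('down')
r.grip(0,80); S('grip')
r.servo_line([x,y,.2],v=.15)
r.movep([.5613,-.0241,.2],down(np.pi+.127)); r.sleep(.2); S('above')
snap('scene','s4'); snap('wrist','w4')
a=cv2.imread('pics/s4.png')[130:270,180:340]; cv2.imwrite('pics/c4.png',np.hstack([cv2.resize(a,(400,350),interpolation=cv2.INTER_CUBIC),cv2.resize(cv2.imread('pics/w4.png')[150:420,100:440],(400,350))]))
```

```text
False
down 17.59 [ 0.5433 -0.3683  0.0285] yaw 2.55 F [-0.4  0.   0.9] T [-0.02 -0.01  0.02] gap 0.0501
grip 17.96 [ 0.5436 -0.3685  0.0291] yaw 2.55 F [0.2 0.3 2.5] T [ 0.03  0.05 -0.02] gap 0.0207
above 20.76 [ 0.5615 -0.0252  0.2   ] yaw 3.267 F [-0.5 -0.5 -2.4] T [ 0.01  0.04 -0.03] gap 0.0207
```

View pics/c4.png

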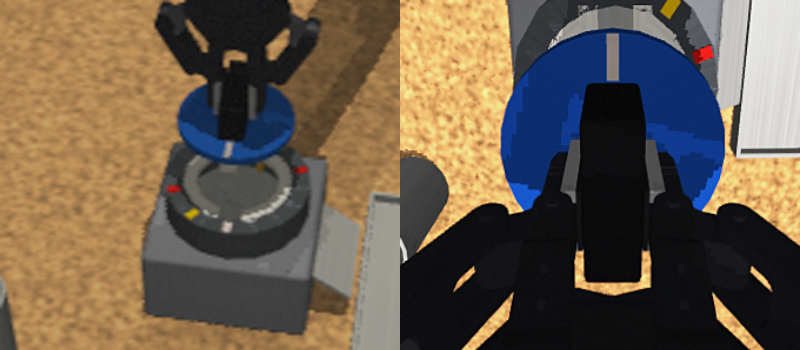

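The lid is gripped level, with its pointer stripe central between the fingers and over the notch side. Descending with a force guard.

```bash
cat >> h.py <<'E'
def S(t):
    s=r.get_state();print(t,round(s['time_s'],2),np.round(s['tool_pos'],4),'yaw',round(yaw()%(2*np.pi),3),'F',np.round(s['wrist_force'],1),'T',np.round(s['ft_torque'],2),'gap',round(s['finger_gap'],4))
E
python3 - <<'E'
from h import *
q=down(np.pi+.127)
r.servo_line([.5613,-.0241,.16],v=.1); S('pre')
print(r.servo_line([.5613,-.0241,.1305],v=.03,max_force=10)); S('in')
E
```

```text
pre 21.41 [ 0.5612 -0.0241  0.1596] yaw 3.269 F [ 0.7 -0.4 -0.6] T [-0.02 -0.02  0.02] gap 0.0208
True
in 22.34 [ 0.561  -0.024   0.1316] yaw 3.269 F [-0.7  0.6  4.6] T [-0.   -0.08 -0.01] gap 0.0208
```

Seated: z 0.1316 is the expected fully-down height. Now the twist.

Run:
```python
from h import *
for a in (.1,.25,.4,.5,.6):
    r.movep([.5613,-.0241,.1312],down(np.pi+.127-a)); r.sleep(.15); S(a)
r.movep([.5613,-.0241,.1312],down(np.pi+.127-.6)); r.sleep(.4); S('end')
snap('top','t5'); snap('scene','s5')
a=cv2.imread('pics/s5.png')[130:270,180:340]; b=cv2.imread('pics/t5.png')[180:280,110:330]
cv2.imwrite('pics/c5.png',np.vstack([cv2.resize(a,None,fx=3.5,fy=2.5,interpolation=cv2.INTER_CUBIC)[:,:560],cv2.resize(b,(560,250),interpolation=cv2.INTER_CUBIC)]))
```

```text
0.1 22.74 [ 0.5615 -0.0237  0.1316] yaw 3.17 F [-1.2  4.3  2.6] T [0.5  0.08 0.05] gap 0.0208
0.25 23.16 [ 0.5615 -0.0236  0.1316] yaw 3.022 F [-1.6  5.4  4. ] T [0.78 0.13 0.09] gap 0.0209
0.4 23.57 [ 0.5615 -0.0236  0.1316] yaw 2.872 F [-1.1  5.5  4.1] T [0.77 0.13 0.07] gap 0.021
0.5 23.98 [ 0.5617 -0.0235  0.1316] yaw 2.772 F [-0.8  5.9  3.8] T [0.88 0.04 0.07] gap 0.021
0.6 24.38 [ 0.5617 -0.0235  0.1317] yaw 2.672 F [-0.5  5.4  3.3] T [ 0.88 -0.03  0.15] gap 0.0209
end 25.02 [ 0.5617 -0.0234  0.1317] yaw 2.672 F [-0.3  5.3  4.7] T [ 0.83 -0.02  0.07] gap 0.0207
```

View pics/c5.png

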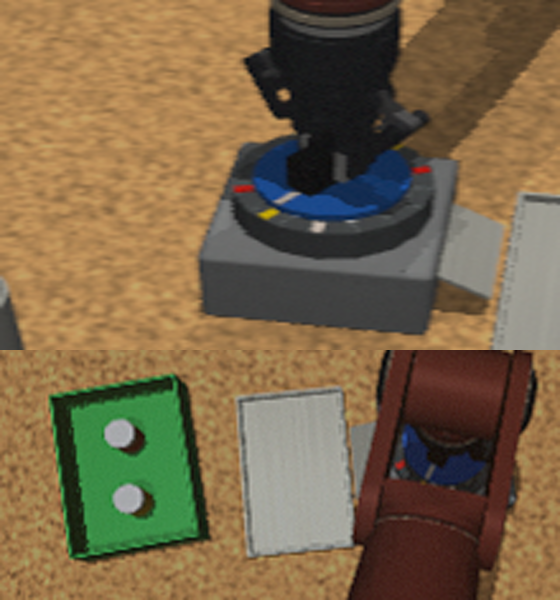

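The scene shows the lid flat on the collar with its stripe pointing at about the yellow mark, and both pots upright in the tote. Wrist camera for an angle check.

Run:
```python
from h import *
snap('wrist','w6'); T=[]
for i in range(10): r.sleep(.03); T.append(r.get_state()['ft_torque'])
print(np.mean(T,0),np.std(T,0))
cv2.imwrite('pics/w6c.png',cv2.resize(cv2.imread('pics/w6.png')[140:300,180:380],None,fx=3.5,fy=3.5,interpolation=cv2.INTER_CUBIC))
```

```text
[0.86919387 0.00724575 0.0978104 ] [0.03446017 0.02419951 0.02988368]
```

View pics/w6c.png

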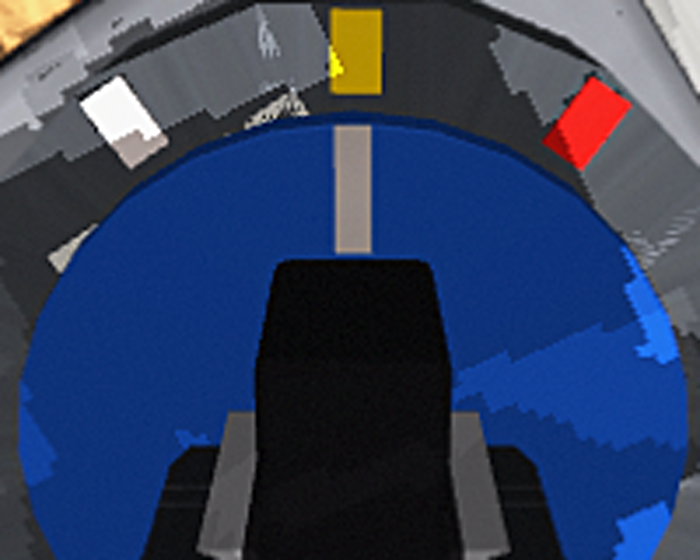

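Run:
```python
from h import *
S('final'); r.hand_in()
```

```text
final 25.51 [ 0.5617 -0.0234  0.1317] yaw 2.672 F [0.7 5.5 3.3] T [ 0.86 -0.    0.07] gap 0.0207
the job is handed in; nothing more can be done
```

I finished the job and handed it in at 25.5 s of the 72 s allowed.

- **Pots:** I moved both pots from the catch tray into the green tote. The last top picture shows them upright and clear of the walls.
- **Lid:** It went straight down through the notches to the expected fully-down height (TCP z 0.1316 m). I then twisted it 0.60 rad clockwise, and it was still held with an 80 N grip at hand-in. In the last wrist picture its pointer stripe lines up with the yellow mark to about 0.01 rad, well short of the red mark.
- **Disagreement:** The wrist moment about z read about 0.10 N m (bias and noise about ±0.03), less than the 0.24 N m expected from the spring at the yellow mark. I put this down to friction in the collar and a 5 N side load, but did not check it. `pulse_ring` could not be read directly, so the lid angle rests on the arm's yaw and the picture, which agree.
- **Bystanders:** I planned the moves to stay clear of the bust, brush cup and airbrush, and no unexpected contact showed in the forces I read. I did not re-measure their positions at the end.

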